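# Fetch the white cup from the double-track sample chest

### The job

Slide the blue-handled inner door of the sample chest all the way under its neighbour, leaving the black-handled outer door shut. Then lift the white cup out of the opened bay and set it down upright in the middle of the lab jack's blue plate, without dropping it. Leave the inner door fully open and do not disturb the grey cup or the steel step block.

Things in the scene. Friction and masses are not known exactly. Their poses are not given: they have to be found in the camera images.
- chest: White sample chest, fixed, an open box 190 (x) x 410 (y) x 120 mm high, walls 8 mm; origin at the centre of its underside, y along its two tracks. A partition at y = 0 makes two bays, 174 x 194 mm inside, floor 6 mm up. Two flat clear doors close its top: inner (lower, blue handle) over the -y bay, top face 107 mm up; outer (upper, black handle) over the +y bay, top face 116 mm up.
- inner_door (a joint): Travel of the inner (lower) door in m: 0 = shut over the -y bay; grows as it slides towards the chest's +y, under the outer door; 0.155 = end stop, fully open. May start ajar by up to 50 mm. It stays where it is left; sliding takes about 3 N. Fully open, it still covers the 35 mm of the -y bay next to the partition.
- inner_door_handle (a point): Centre of the grip bar of the blue handle; it moves with the door. The bar lies along the chest's x: 100 mm long, 12 mm wide (chest y), 12 mm high, its centre 40 mm above the inner door's top face (147 mm above the bench), on two posts 45 mm either side of its middle. It sits 23 mm from the door's outer (-y) edge. Axes as the chest's.
- outer_door (a joint): Travel of the outer (upper) door in m: 0 = shut over the +y bay (as it starts), grows towards the chest's -y up to 0.155. Leave it shut.
- outer_door_handle (a point): Centre of the grip bar of the black handle on the outer door, like the blue one, 156 mm above the bench.
- white_cup_center (a point): Centre (half-way up, on its axis) of the white cup: an open straight cylinder, 58 mm outer diameter, 90 mm high, wall 5 mm, 0.13 to 0.25 kg, standing upright on the floor of the -y bay under the inner door, its rim 96 mm above the bench. z is its axis.
- grey_cup_center (a point): Centre of a grey cup of the same size in the +y bay under the outer door. Leave it alone.
- plate_center (a point): Centre of the top face of the lab jack's blue plate: 170 x 170 mm, level, 100 mm above the bench, x and y along its edges. The jack is fixed.
- jack: The lab jack that carries the blue plate, fixed; origin at the centre of its underside, z up. A round black knob sticks out 27 mm beyond the plate's edge on its -x side, 52 mm above the bench.
- step_block: Loose steel step block, 120 x 40 x 60 mm, origin at the centre of its underside. Leave it alone.

How it is judged (in metres and radians):
On the way:
1. the inner door stands fully open under the outer door (within 15 mm of its stop) while the white cup is still in its bay (value of joint inner_door above 0.14 m and distance of white_cup_center from where it was at the start of the episode below 0.04 m), for 0.2 s.
At the end, for the whole second after the job is handed in: The inner door is within 15 mm of its open stop, the outer door within 20 mm of shut, and the white cup stands upright (within about 6 degrees), at rest and released on the blue plate with its axis within 35 mm of the plate's centre (value of joint inner_door above 0.14 m and value of joint outer_door below 0.02 m and horizontal distance between white_cup_center and plate_center below 0.035 m and z of white_cup_center in the frame of plate_center between 0.04 and 0.05 m and angle between white_cup_center's own z axis and vertical below 0.1 rad and contact force between white_cup and jack above 0.3 N and distance of white_cup_center from where it was at the start of the episode above 0.1 m and linear speed of white_cup below 0.02 m/s); the robot touches nothing.
It fails at once if the outer door is slid open by more than 20 mm (value of joint outer_door above 0.02 m).
It fails at once if the white cup is tipped by more than about 30 degrees (angle between white_cup_center's own z axis and vertical above 0.52 rad).
It fails at once if the white cup is dropped (falls free by more than about 15 mm) (linear speed of white_cup above 0.55 m/s and contact force between the fingers and white_cup below 0.01 N).
It fails at once if the grey cup is moved by more than 30 mm (distance of grey_cup_center from where it was at the start of the episode above 0.03 m).
It fails at once if the step block is moved by more than 40 mm (distance of step_block from where it was at the start of the episode above 0.04 m).
It also fails if it takes over 54 s, if anything falls off the work surface, if the arm or the gripper's body presses on something with over 40 N, if the wrist force passes 120 N, or if a joint passes its speed limit or range.

### The arm

A 6-joint arm with a two-finger parallel gripper is mounted at the origin on the work surface. World frame = base frame: x ahead of the robot, y to its left, z up, the work surface at z = 0. Lengths are in m, angles in degrees, forces in N, time in s.
With the tool pointing down it reaches from about 0.35 to 0.875 m from the base axis. Payload 4.2 kg.
Tool frame: the origin (TCP) lies midway between the tips of the shut fingers; the grasp point (between the pads) lies 19 mm behind it; z points along the fingers, x is the direction in which the jaws open and shut, and the axes are right-handed (so a half turn about z gives the same grasp; the last joint's range is limited). The gripper opens to 87 mm and grips with 3 to 60 N. Pads are 19 mm wide; open, the fingers measure 117 mm over their backs; the gripper's body (75 mm by 190 mm) begins 51 mm behind the grasp point.
Start: joints at [89.645, 22.042, 0.453, 0, -68.411, -14.817], TCP at [0.164, 0.603, 0.2] pointing down, gripper open.
Joint ranges: [-179.83, 179.83], [-69.29, 118.12], [-61.27, 80.66], [-181.25, 117.63], [-171.15, -9.14], [-177.46, 177.46]. Speed limits (degrees/s): [159.86, 159.86, 180, 180, 180, 180].

### API

Orientations are given as a 3x3 rotation matrix whose columns are the frame's x, y, z axes.
In Python, from station import sense, capture, finish_job, find_in gives the robot as it stands.
- The arm moves only by the shell command python3 -m creep 'ROWS'. ROWS is JSON, a list of rows, each a list of 7 numbers: the shift along the tool's x, y, z in mm, then the turn, a rotation vector about the tool's x, y, z in degrees, then the opening, from 0 (shut) to 1 (fully open). A call has exactly 10 rows; each row shifts and turns the commanded pose from where the row before left it, along the tool's axes as they then stand; what a row does not reach is not made up. A row lasts 1/8 s, in which the tool goes at most 62.5 mm and 10.7 degrees, less where a joint would pass 70% of its speed; a pose out of reach is approached as far as the arm can. A call with a gripper value outside its range is refused whole. The fingers move at their own pace and stop on an object; the grip force is fixed at half the most. Time passes only in rows, so rows that do not move let the fingers close, or fill a call up. It gives the time, the measured TCP pose, the force and the opening at its end, in the units of the state.
- sense(): the state, without advancing time (a new reading comes with each control period).
- capture(name): name is "scene" or "side" or "wrist"; returns a dict with "color" (420x560x3 uint8, blue, green, red), "vertical_fov" (degrees; the focal length in pixels is half the picture's height over the tangent of half this angle, whatever the lens; pixels are square), "cx", "cy" (the principal point, pixels), "R" (3x3) and "t" (3): a world point X has camera coordinates R X + t. Camera axes: x right, y down, z forward; pixel columns grow to the right and rows downward; lengths in m; the calibration is good to about 2 mm. A picture is of the moment at which its call begins. There is no depth.
- finish_job(): hands the job in, once; it reports no verdict.
Trained networks look in the newest picture that a camera, given by its name, has taken for a name from the list of things; names that differ only in an ending like _2 or _b are one class to them, and where a whole thing is asked for, a point or a joint stands for the part that bears it (a point fixed in the world has none). Each returns a list of dicts, best first, with "p" (0 to 1); they miss things now and then, are a little off and sometimes report something else, mostly with a low value. They report only what shows in the picture. A call takes as long as a camera call.
- find_in(camera, name): "xy" ([column, row] in pixels, amid what is visible of it).
The state is a dict: "time_s": time; "joints": joint angles; "joint_velocities": joint speeds; "effort": joint torques, N m; "tcp_pos": TCP position; "ee_rot": TCP orientation; "wrist_force": force on the tool from outside, world axes, zero at the start; "moment": the same for the moment, N m; "gripper_width": opening from 0.0 (shut) to 1.0 (fully open).
Only numpy, scipy, OpenCV 4.12 (cv2) and the standard library are available. Lean on these libraries where they do the work, as an engineer would, in place of code of your own. Each camera call takes 0.05 s, during which the arm holds its last target. There are 200 camera calls.

## Working session

There is one attempt and no reset: what is moved stays moved. The work goes in short steps, Python scripts to look and compute and a shell command to move; the robot and the scene stay as the last step left them, time stands still between calls to the robot, and variables do not carry over. Pictures are saved under pics/ and viewed, about 8 in all and at most 12, crops included, and the job is handed in when it is done.

```bash
mkdir -p pics; cat > h.py <<'E'
import numpy as np, cv2
from station import sense, capture, find_in
def K(c):
    f=c["color"].shape[0]/2/np.tan(np.radians(c["vertical_fov"])/2); return f
def ray(c,uv):
    R=np.array(c["R"]);t=np.array(c["t"]);f=K(c)
    d=R.T@np.array([(uv[0]-c["cx"])/f,(uv[1]-c["cy"])/f,1]); return -R.T@t,d/np.linalg.norm(d)
def atz(c,uv,z):
    o,d=ray(c,uv); return o+d*(z-o[2])/d[2]
def tri(rs):
    A=0;b=0
    for o,d in rs:
        P=np.eye(3)-np.outer(d,d);A=A+P;b=b+P@o
    x=np.linalg.solve(A,b);return x,[np.linalg.norm((np.eye(3)-np.outer(d,d))@(x-o)) for o,d in rs]
def proj(c,X):
    p=np.array(c["R"])@X+np.array(c["t"]);f=K(c);return [c["cx"]+f*p[0]/p[2],c["cy"]+f*p[1]/p[2]]
E
python3 - <<'E'
from h import *
np.set_printoptions(precision=3,suppress=True)
C={}
for n in ["scene","side","wrist"]:
    C[n]=capture(n);cv2.imwrite(f"pics/{n}0.png",C[n]["color"])
cv2.imwrite("pics/both0.png",np.hstack([cv2.resize(C[n]["color"],(400,300)) for n in("scene","side")]))
for nm in ["inner_door_handle","outer_door_handle","white_cup_center","grey_cup_center","plate_center","jack","step_block","chest"]:
    rs=[]
    for n in C:
        r=find_in(n,nm)
        if r:
            print(nm,n,[(np.round(q["xy"],1),round(q["p"],2)) for q in r[:2]])
            if r[0]["p"]>.4: rs.append(ray(C[n],r[0]["xy"]))
    if len(rs)>1: print("   tri",*tri(rs))
s=sense();print(s["time_s"],s["tcp_pos"],np.array(s["ee_rot"]))
E
```

```text
inner_door_handle scene [(array([292.2, 184.4]), 0.84)]
inner_door_handle side [(array([223. , 195.9]), 0.67)]
   tri [0.522 0.131 0.098] [np.float64(0.00012616887685444513), np.float64(0.00012616887685437783)]
outer_door_handle scene [(array([322.1, 155.7]), 0.72)]
outer_door_handle side [(array([206.8, 152.1]), 0.72)]
   tri [0.497 0.297 0.107] [np.float64(0.0058163315456638475), np.float64(0.005816331545663751)]
white_cup_center scene [(array([277.5, 209.3]), 0.52)]
white_cup_center side [(array([230.9, 221.9]), 0.64)]
   tri [0.533 0.063 0.057] [np.float64(0.005440042524458561), np.float64(0.005440042524458548)]
plate_center scene [(array([165. , 287.6]), 0.74)]
plate_center side [(array([258.1, 368.2]), 0.67)]
   tri [ 0.535 -0.345  0.053] [np.float64(0.0021143755975278266), np.float64(0.002114375597527998)]
jack scene [(array([161. , 286.9]), 0.9)]
jack side [(array([259.7, 371. ]), 0.91)]
   tri [ 0.537 -0.356  0.067] [np.float64(0.0028794229972549717), np.float64(0.0028794229972548516)]
step_block scene [(array([257.3, 307.8]), 0.93)]
step_block side [(array([325.9, 303.1]), 0.76)]
   tri [ 0.729 -0.209  0.028] [np.float64(0.0021036676995188895), np.float64(0.002103667699518777)]
chest scene [(array([302.7, 183.5]), 0.92)]
chest side [(array([215.2, 193.6]), 0.61)]
   tri [0.503 0.197 0.046] [np.float64(0.0038071646561209007), np.float64(0.0038071646561210044)]
1.35 [0.164 0.603 0.2  ] [[-0.262 -0.965  0.   ]
 [-0.965  0.262  0.   ]
 [-0.     0.    -1.   ]]
```

View pics/scene0.png

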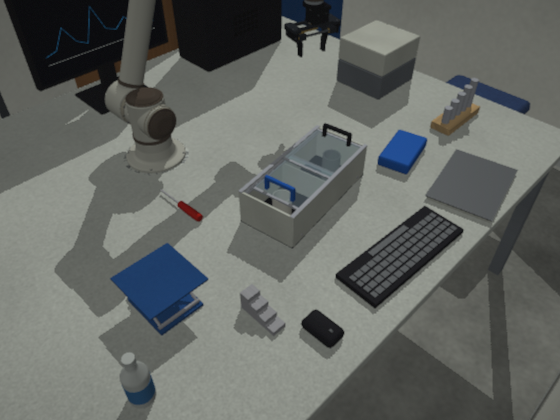

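View pics/side0.png

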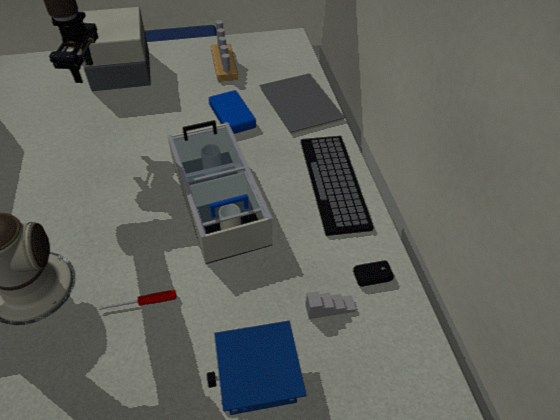

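```bash
python3 - <<'E'
from h import *
a=cv2.imread("pics/scene0.png")[120:245,230:380];b=cv2.imread("pics/side0.png")[115:265,160:285]
A=cv2.resize(a,None,fx=2.66,fy=2.66,interpolation=2);B=cv2.resize(b,None,fx=3.2,fy=3.2,interpolation=2)
h=max(A.shape[0],B.shape[0]);A=cv2.copyMakeBorder(A,0,h-A.shape[0],0,0,0)
cv2.imwrite("pics/crop0.png",cv2.convertScaleAbs(np.hstack([A,B]),alpha=1.6));print(A.shape,B.shape)
np.set_printoptions(precision=3,suppress=True)
for n in("scene","side"):
    im=cv2.imread(f"pics/{n}0.png").astype(int)
    m=((im[...,0]>im[...,2]*1.8+15)).astype(np.uint8)
    k,l,st,ce=cv2.connectedComponentsWithStats(m)
    c=capture(n)
    for i in range(1,k):
        if st[i,4]>40:
            p=cv2.findContours((l==i).astype(np.uint8),0,1)[0][0]
            q=cv2.approxPolyDP(p,4,True)[:,0] 
            print(n,st[i],ce[i],q.tolist() if len(q)<14 else len(q))
            if st[i,4]>3000: print([atz(c,x,.1)[:2] for x in q])
E
```

```text
(480, 399, 3) (480, 400, 3)
scene [282   0  23  21 409] [293.154   9.267] [[282, 0], [283, 15], [304, 18], [302, 0]]
scene [325   0  17  19 191] [335.325   7.021] [[325, 0], [340, 18], [341, 0]]
scene [ 46   6  57  52 234] [76.073 32.103] [[89, 6], [87, 41], [76, 40], [60, 27], [56, 49], [46, 57], [57, 50], [62, 29], [75, 41], [88, 43], [89, 9], [102, 23]]
scene [103  16  23  14  59] [115.085  24.254] [[125, 17], [115, 28], [103, 26], [116, 29]]
scene [ 378  130   49   44 1287] [401.9   151.273] [[399, 130], [378, 163], [406, 173], [426, 140]]
scene [265 175  30  26 217] [279.613 185.226] [[265, 176], [266, 188], [272, 181], [289, 189], [294, 199], [293, 187]]
scene [ 111  244   96   90 4395] [160.279 284.762] [[168, 244], [111, 278], [161, 333], [202, 304], [161, 330], [152, 318], [161, 322], [193, 299], [188, 292], [206, 279]]
[array([ 0.459, -0.269]), array([ 0.453, -0.434]), array([ 0.666, -0.441]), array([ 0.67 , -0.328]), array([ 0.66 , -0.437]), array([ 0.619, -0.432]), array([ 0.643, -0.424]), array([ 0.644, -0.334]), array([ 0.619, -0.329]), array([ 0.619, -0.274])]
scene [126 379  28  25 308] [141.266 394.63 ] [[151, 379], [140, 392], [126, 391], [132, 402], [151, 396]]
side [145  26  71  15 572] [179.976  32.895] [[215, 29], [145, 33], [147, 40], [215, 34]]
side [ 209   90   47   43 1206] [232.348 110.959] [[209, 97], [220, 121], [227, 121], [234, 132], [255, 126], [234, 90]]
side [209 194  40  24 289] [228.543 202.907] [[247, 196], [210, 203], [212, 217], [216, 206], [242, 200], [247, 208]]
side [ 215  321   91   94 6452] [258.206 367.426] [[288, 321], [215, 333], [224, 410], [231, 414], [295, 402], [305, 395]]
[array([ 0.617, -0.272]), array([ 0.453, -0.27 ]), array([ 0.452, -0.436]), array([ 0.464, -0.446]), array([ 0.593, -0.448]), array([ 0.616, -0.438])]
```

View pics/crop0.png

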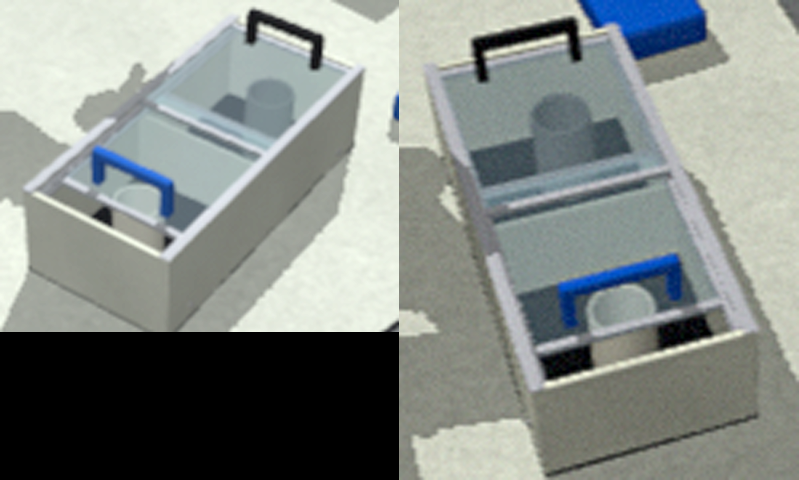

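```bash
python3 - <<'E'
from h import *
from scipy.optimize import least_squares
np.set_printoptions(precision=4,suppress=True)
C={n:capture(n) for n in("scene","side")}
pk={"side":[(204.06,235.3),(271.9,219.1),(169.1,135.6),(226.9,123.75)],
"scene":[(240.5,190.7),(292.4,218.5),(318.3,126.4),(366.5,146.3)]}
L=np.array([(-.095,-.205,.12),(.095,-.205,.12),(-.095,.205,.12),(.095,.205,.12)])
def Rz(a): return np.array([[np.cos(a),-np.sin(a),0],[np.sin(a),np.cos(a),0],[0,0,1]])
f=lambda p:np.ravel([np.array(proj(C[n],Rz(p[2])@l+[p[0],p[1],p[3]]))-u for n in pk for l,u in zip(L,pk[n])])
for i in range(4): print([tri([ray(C[n],pk[n][i]) for n in pk])[0]])
r=least_squares(f,[.5,.2,.1,0]);p=r.x;print("x y yaw dz",p,np.degrees(p[2]),np.abs(r.fun).max())
T=lambda X:Rz(p[2]).T@(X-[p[0],p[1],0])
for nm,a,b in [("bar",(228.5,201.2),(279.7,183.2)),("barL",(211.5,205),(266.5,177.5)),("barR",(246,198),(293.5,189.5))]:
    X,e=tri([ray(C["side"],a),ray(C["scene"],b)]);print(nm,X,e,T(X),"z.147:",T(atz(C["side"],a,.147)),T(atz(C["scene"],b,.147)))
# cup rim: side crop center (622,305), scene crop (136,198)
a=((622-399)/3.2+160,115+307/3.2);b=(136/2.66+230,120+199/2.66)
X,e=tri([ray(C["side"],a),ray(C["scene"],b)]);print("cup",X,e,T(X),atz(C["side"],a,.096),atz(C["scene"],b,.096))
# plate height
for a,b in [((215,333),(168,244)),((224,410),(111,278)),((288,321),(206,279))]: print("plate",*tri([ray(C["side"],a),ray(C["scene"],b)]))
E
```

```text
[array([ 0.4576, -0.0138,  0.1232])]
[array([0.6352, 0.0116, 0.1171])]
[array([0.3918, 0.3929, 0.1137])]
[array([0.5717, 0.4199, 0.1111])]
x y yaw dz [ 0.5135  0.2045  0.1508 -0.006 ] 8.641359093183313 2.6286316376609307
bar [0.5315 0.0685 0.1451] [np.float64(0.0007083854039493797), np.float64(0.0007083854039493926)] [-0.0026 -0.1372  0.1451] z.147: [-0.0031 -0.1398  0.147 ] [-0.0015 -0.1381  0.147 ]
barL [0.4869 0.0614 0.1455] [np.float64(0.0006522282824839928), np.float64(0.0006522282824840178)] [-0.0478 -0.1375  0.1455] z.147: [-0.0479 -0.138   0.147 ] [-0.0464 -0.1399  0.147 ]
barR [0.578  0.0743 0.1443] [np.float64(0.002571434567162644), np.float64(0.00257143456716274)] [ 0.0442 -0.1384  0.1443] z.147: [ 0.0429 -0.1441  0.147 ] [ 0.045  -0.1375  0.147 ]
cup [0.5325 0.0736 0.0995] [np.float64(0.00041381399270480347), np.float64(0.00041381399270492154)] [-0.0008 -0.1323  0.0995] [0.5327 0.076  0.096 ] [0.5295 0.0769 0.096 ]
plate [ 0.4532 -0.2663  0.0931] [np.float64(0.00019890444286698215), np.float64(0.0001989044428670926)]
plate [ 0.4518 -0.4346  0.0987] [np.float64(0.0012244473296115282), np.float64(0.0012244473296116997)]
plate [ 0.6172 -0.2722  0.0981] [np.float64(0.001119180652327871), np.float64(0.0011191806523278384)]
```

```bash
python3 -m creep '[[0,0,0,0,0,9.46,1],[0,0,0,0,0,9.46,1],[0,0,0,0,0,9.46,1],[0,0,0,0,0,9.46,1],[0,0,0,0,0,9.46,0],[0,0,0,0,0,9.46,0],[0,0,0,0,0,9.46,0],[-25.8,-56.4,0,0,0,0,0],[-25.8,-56.4,0,0,0,0,0],[-25.8,-56.4,0,0,0,0,0]]'; python3 -m creep '[[-25.8,-56.4,0,0,0,0,0],[-25.8,-56.4,0,0,0,0,0],[-25.8,-56.4,0,0,0,0,0],[-25.8,-56.4,0,0,0,0,0],[-25.8,-56.4,0,0,0,0,0],[-25.8,-56.4,0,0,0,0,0],[-25.8,-56.4,0,0,0,0,0],[-25.8,-56.4,0,0,0,0,0],[0,0,15,0,0,0,0],[0,0,0,0,0,0,0]]'
python3 - <<'E'
from h import *
c=capture("wrist");cv2.imwrite("pics/w1.png",c["color"]);s=sense();print(s["time_s"],s["tcp_pos"],s["ee_rot"],s["gripper_width"],s["wrist_force"])
print("tcp px",proj(c,np.array(s["tcp_pos"])))
for n in ["inner_door_handle","white_cup_center"]: print(n,find_in("wrist",n))
E
```

```text
time_s: 2.8
tcp_pos: [0.2661, 0.446, 0.2]
ee_rot: [[-0.989, -0.151, 0.0], [-0.151, 0.989, 0.0], [-0.0, 0.0, -1.0]]
wrist_force: [0.6, 0.7, 0.5]
gripper_width: 0.406
time_s: 4.05
tcp_pos: [0.5358, 0.0317, 0.1834]
ee_rot: [[-0.989, -0.148, -0.004], [-0.148, 0.989, -0.001], [0.004, -0.0, -1.0]]
wrist_force: [0.3, -0.0, -0.1]
gripper_width: 0.006
4.1 [0.53624971 0.03244619 0.18441968] [[-9.88669310e-01 -1.50101027e-01 -1.63625575e-03]
 [-1.50100365e-01  9.88670627e-01 -5.20809046e-04]
 [ 1.69589197e-03 -2.69305335e-04 -9.99998526e-01]] 0.005632491746747472 [-0.85643428 -0.37912516  0.85346856]
tcp px [np.float64(276.94206246563266), np.float64(248.81794840984)]
inner_door_handle [{'xy': [276.1, 236.6], 'p': 0.93}]
white_cup_center [{'xy': [277.6, 216.4], 'p': 0.59}]
```

View pics/w1.png

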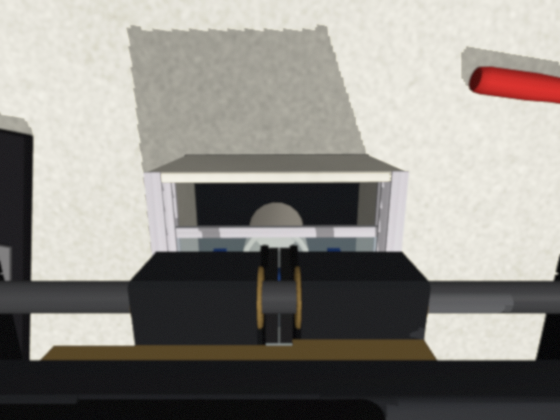

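```bash
python3 - <<'E'
from h import *
c=capture("wrist");s=sense();R=np.array(s["ee_rot"]);t=np.array(s["tcp_pos"])
print(t)
for nm,uv,z in [("chest -y outer edge L",(150,172),.12),("R",(404,172),.12),("door edgeL",(180,235),.107),("door edgeR",(374,235),.107),("postL",(220,251),.11),("postR",(334,251),.11),("cup rim far?",(277,231),.096)]:
    X=atz(c,uv,z);print(nm,X.round(4),"tool mm",(R.T@(X-t)*1000).round(1))
E
```

```text
[0.53690516 0.03347606 0.18566975]
chest -y outer edge L [0.6333 0.0152 0.12  ] tool mm [-92.4 -32.7  65.8]
R [ 0.4519 -0.0126  0.12  ] tool mm [ 91.1 -32.7  65.6]
door edgeL [0.6112 0.065  0.107 ] tool mm [-78.2  19.9  78.8]
door edgeR [0.4582 0.0416 0.107 ] tool mm [76.7 19.9 78.6]
postL [0.5779 0.0725 0.11  ] tool mm [-46.3  32.4  75.7]
postR [0.4878 0.0587 0.11  ] tool mm [44.8 32.4 75.6]
cup rim far? [0.5347 0.0536 0.096 ] tool mm [-0.8 20.3 89.7]
```

```bash
python3 -m creep '[[0,0,30,0,0,0,0],[0,0,25,0,0,0,0],[0,15,0,0,0,0,0],[0,10,0,0,0,0,0],[0,15,0,0,0,0,0],[0,15,0,0,0,0,0],[0,15,0,0,0,0,0],[0,15,0,0,0,0,0],[0,15,0,0,0,0,0],[0,15,0,0,0,0,0]]'
```

```text
time_s: 5.5
tcp_pos: [0.5196, 0.147, 0.1299]
ee_rot: [[-0.989, -0.15, -0.0], [-0.15, 0.989, -0.0], [0.0, -0.0, -1.0]]
wrist_force: [0.1, 0.3, -0.9]
gripper_width: 0.003
```

```bash
python3 - <<'E'
from h import *
c=capture("wrist");s=sense();print(s["tcp_pos"],s["wrist_force"],s["moment"])
v=[c["color"]]+[capture(n)["color"] for n in("scene","side")]
A=cv2.resize(v[0],(400,300));B=cv2.resize(v[1][100:265,220:440],(400,300));D=cv2.resize(v[2][100:265,120:340],(400,300))
cv2.imwrite("pics/p2.png",np.vstack([np.hstack([A,B]),np.hstack([D,D*0])]))
E
```

```text
[0.51976933 0.14823953 0.12995429] [0.19016509 1.36244054 0.27819552] [ 0.21626713 -0.05712769  0.04928196]
```

View pics/p2.png

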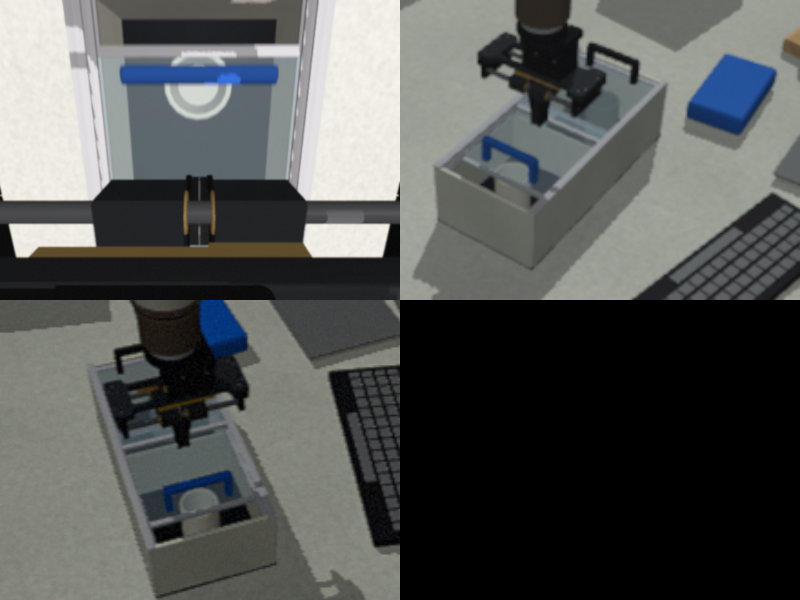

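```bash
python3 - <<'E'
from h import *
c=capture("wrist");s=sense();R=np.array(s["ee_rot"]);t=np.array(s["tcp_pos"])
f=lambda nm,uv,z:print(nm,atz(c,uv,z).round(4),"tool mm",(R.T@(atz(c,uv,z)-t)*1000).round(1))
k=1.4
f("bar",(199.5*k,74*k),.147);f("barL",(120*k,74*k),.147);f("barR",(278*k,74*k),.147)
f("edge",(200*k,51*k),.107);f("cup",(199*k,86*k),.096)
print(find_in("wrist","inner_door_handle"),find_in("wrist","white_cup_center"))
# triangulate bar with scene/side
rs=[ray(c,(199.5*k,74*k))]
for n in("scene","side"):
    q=capture(n);r=find_in(n,"inner_door_handle");print(n,r)
    im=q["color"].astype(int);m=((im[...,0]>im[...,2]*1.8+15)).astype(np.uint8)
    kk,l,st,ce=cv2.connectedComponentsWithStats(m);print([(st[i],ce[i]) for i in range(1,kk) if 170<ce[i][1]<215 and 150<ce[i][0]<330])
E
```

```text
bar [0.5306 0.0703 0.147 ] tool mm [  0.6 -76.7 -17.1]
barL [0.5813 0.078  0.147 ] tool mm [-50.7 -76.6 -17.1]
barR [0.4805 0.0627 0.147 ] tool mm [ 51.3 -76.7 -17.1]
edge [0.5329 0.052  0.107 ] tool mm [  1.1 -95.1  22.9]
cup [0.5297 0.0784 0.096 ] tool mm [  0.3 -68.5  33.9]
[{'xy': [280.3, 151.2], 'p': 0.58}] [{'xy': [276.5, 150.7], 'p': 0.42}]
scene [{'xy': [290.5, 183.5], 'p': 0.67}]
[(array([265, 175,  31,  26, 213], dtype=int32), array([281.04225352, 185.43661972]))]
side [{'xy': [222.9, 195.5], 'p': 0.58}]
[(array([210, 194,  38,  23, 276], dtype=int32), array([228.22101449, 202.25      ]))]
```

```bash
python3 -m creep '[[0,0,-45,0,0,0,0],[0,0,0,0,0,0,0],[0,0,0,0,0,0,0],[0,-40,0,0,0,0,0],[0,-40,0,0,0,0,0],[0,-33,0,0,0,0,0],[0,0,0,0,0,0,0],[0,0,15,0,0,0,0],[0,0,15,0,0,0,0],[0,0,15,0,0,0,0]]'; python3 -m creep '[[0,0,0,0,0,0,0],[0,0,0,0,0,0,0],[0,10,0,0,0,0,0],[0,10,0,0,0,0,0],[0,10,0,0,0,0,0],[0,10,0,0,0,0,0],[0,10,0,0,0,0,0],[0,10,0,0,0,0,0],[0,10,0,0,0,0,0],[0,10,0,0,0,0,0]]'
python3 - <<'E'
from h import *
c=capture("side");cv2.imwrite("pics/s3.png",c["color"]);print(find_in("side","inner_door_handle"));print(sense()["wrist_force"])
E
```

```text
time_s: 7.25
tcp_pos: [0.5361, 0.0349, 0.1282]
ee_rot: [[-0.989, -0.151, -0.002], [-0.151, 0.989, -0.0], [0.002, -0.0, -1.0]]
wrist_force: [-0.5, 0.7, -0.4]
gripper_width: 0.004
time_s: 8.5
tcp_pos: [0.5251, 0.1139, 0.1308]
ee_rot: [[-0.989, -0.15, 0.001], [-0.15, 0.989, -0.0], [-0.001, -0.001, -1.0]]
wrist_force: [0.9, -2.8, 6.3]
gripper_width: 0.008
[{'xy': [217.5, 192.8], 'p': 0.59}]
[-1.80454255  1.99454057  5.85705362]
```

```bash
python3 - <<'E'
from h import *
v=[cv2.imread("pics/s3.png")]+[capture(n)["color"] for n in("scene","wrist")]
A=cv2.resize(v[2],(400,300));B=cv2.resize(v[1][120:240,240:400],(400,300));D=cv2.resize(v[0][120:270,140:340],(400,300))
cv2.imwrite("pics/p3.png",np.vstack([np.hstack([A,B]),np.hstack([D,D*0])]))
s=sense();print(s["wrist_force"],s["tcp_pos"])
E
```

```text
[-1.03055668  1.76256676  6.27721986] [0.52499779 0.11494844 0.13077309]
```

View pics/p3.png

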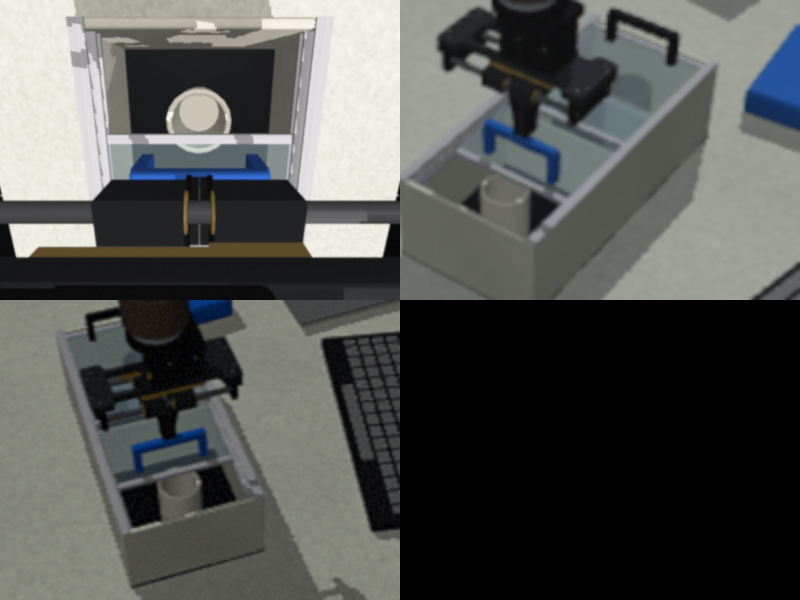

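```bash
python3 - <<'E'
from h import *
C={n:capture(n) for n in("scene","side","wrist")};s=sense();t=np.array(s["tcp_pos"])
for n in C: print(n,"tcp proj",np.round(proj(C[n],t),1), "at z+.02",np.round(proj(C[n],t+[0,0,.02]),1))
print(tri([ray(C["scene"],(290,174)),ray(C["side"],(225,188.5))]),tri([ray(C["scene"],(290,174)),ray(C["side"],(225,188.5)),ray(C["wrist"],(280,248))]),t)
# bar now
for n in ("scene","side"):
    im=C[n]["color"].astype(int);m=((im[...,0]>im[...,2]*1.8+15)).astype(np.uint8)
    k,l,st,ce=cv2.connectedComponentsWithStats(m);print(n,[(st[i],ce[i]) for i in range(1,k) if 160<ce[i][1]<215 and 150<ce[i][0]<330])
a=C["scene"]["color"][140:200,255:325];b=C["side"]["color"][160:220,190:260]
cv2.imwrite("pics/p4.png",cv2.convertScaleAbs(np.hstack([cv2.resize(a,(400,343),interpolation=2),cv2.resize(b,(400,343),interpolation=2)]),alpha=1.8))
E
```

```text
scene tcp proj [289.3 178.8] at z+.02 [289.4 173.3]
side tcp proj [224. 192.] at z+.02 [223.5 186.9]
wrist tcp proj [277.9 247.1] at z+.02 [277.8 261.3]
(array([0.52819052, 0.11267862, 0.14923245]), [np.float64(0.0020164391699839163), np.float64(0.0020164391699839484)]) (array([0.52732415, 0.11033352, 0.15017939]), [np.float64(0.003635577708062259), np.float64(0.0012756753205711378), np.float64(0.0033920513929747574)]) [0.52499501 0.1149352  0.13077246]
scene [(array([274, 168,  30,  26, 199], dtype=int32), array([288.3919598 , 177.78894472]))]
side [(array([206, 183,  38,  23, 250], dtype=int32), array([224.2  , 191.572]))]
```

View pics/p4.png

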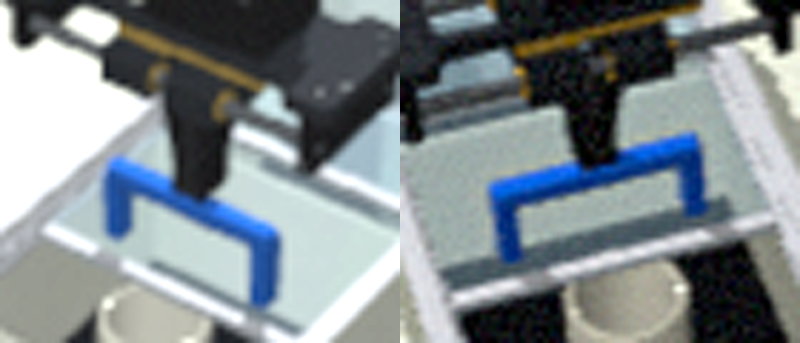

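```bash
python3 -m creep '[[0,0,-10,0,0,0,0],[0,0,-10,0,0,0,0],[0,0,0,0,0,0,0],[0,-20,0,0,0,0,0],[0,-20,0,0,0,0,0],[0,0,0,0,0,0,0],[0,0,13,0,0,0,0],[0,0,13,0,0,0,0],[0,0,13,0,0,0,0],[0,0,0,0,0,0,0]]'; python3 -m creep '[[0,0,0,0,0,0,0],[0,10,0,0,0,0,0],[0,10,0,0,0,0,0],[0,10,0,0,0,0,0],[0,10,0,0,0,0,0],[0,10,0,0,0,0,0],[0,10,0,0,0,0,0],[0,10,0,0,0,0,0],[0,10,0,0,0,0,0],[0,0,0,0,0,0,0]]'
python3 - <<'E'
from h import *
C={n:capture(n) for n in("scene","side","wrist")};s=sense();print(s["wrist_force"])
a=C["scene"]["color"][120:220,240:360];b=C["side"]["color"][110:235,150:300]
A=cv2.convertScaleAbs(np.hstack([cv2.resize(a,(400,333),interpolation=2),cv2.resize(b,(400,333),interpolation=2)]),alpha=1.8)
W=cv2.resize(C["wrist"]["color"],(356,267));cv2.imwrite("pics/p5.png",np.vstack([A,np.hstack([W,np.zeros((267,444,3),np.uint8)])]))
E
```

```text
time_s: 10.1
tcp_pos: [0.5296, 0.0736, 0.1092]
ee_rot: [[-0.989, -0.15, -0.003], [-0.15, 0.989, -0.001], [0.004, -0.001, -1.0]]
wrist_force: [0.2, -0.4, -0.2]
gripper_width: 0.004
time_s: 11.35
tcp_pos: [0.5182, 0.154, 0.1105]
ee_rot: [[-0.989, -0.15, -0.001], [-0.15, 0.989, 0.001], [0.001, 0.001, -1.0]]
wrist_force: [-0.2, 0.4, 0.4]
gripper_width: 0.003
[-0.59464543 -1.06962488 -1.13713293]
```

View pics/p5.png

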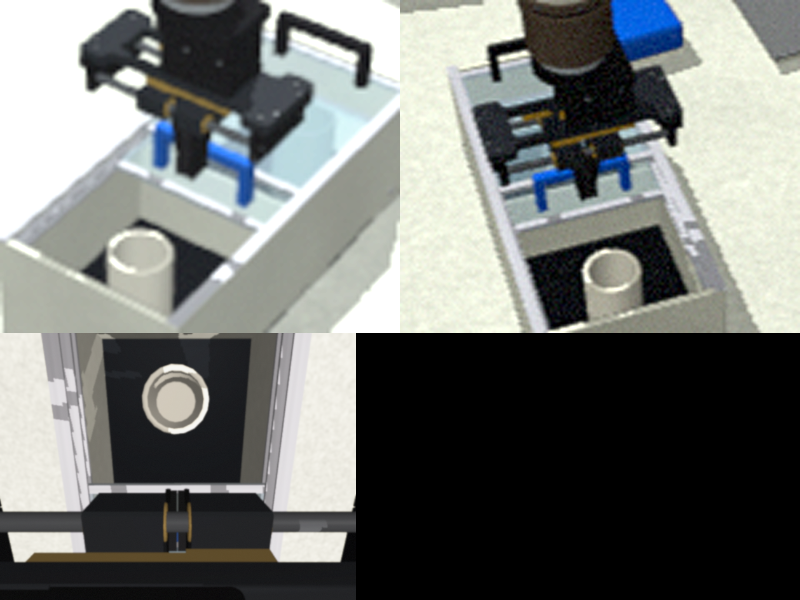

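```bash
python3 -m creep '[[0,3,0,0,0,0,0],[0,3,0,0,0,0,0],[0,3,0,0,0,0,0],[0,2,0,0,0,0,0],[0,1,0,0,0,0,0],[0,0,0,0,0,0,0],[0,1,0,0,0,0,0],[0,1,0,0,0,0,0],[0,0,0,0,0,0,0],[0,0,0,0,0,0,0]]'
```

```text
time_s: 12.75
tcp_pos: [0.5165, 0.1668, 0.111]
ee_rot: [[-0.989, -0.15, -0.0], [-0.15, 0.989, -0.0], [0.0, 0.0, -1.0]]
wrist_force: [-0.9, -2.0, -0.9]
gripper_width: 0.006
```

```bash
python3 -m creep '[[0,1,0,0,0,0,0],[0,1,0,0,0,0,0],[0,1,0,0,0,0,0],[0,1,0,0,0,0,0],[0,1,0,0,0,0,0],[0,1,0,0,0,0,0],[0,0,0,0,0,0,0],[0,0,0,0,0,0,0],[0,0,0,0,0,0,0],[0,0,0,0,0,0,0]]'
```

```text
time_s: 14.0
tcp_pos: [0.5162, 0.1673, 0.1111]
ee_rot: [[-0.989, -0.149, -0.001], [-0.149, 0.989, -0.009], [0.003, -0.008, -1.0]]
wrist_force: [6.6, -19.4, -0.7]
gripper_width: 0.003
```

```bash
python3 -m creep '[[0,-10,0,0,0,0,0],[0,-15,0,0,0,0,0],[0,-15,-10,0,0,0,0],[0,-10,-20,0,0,0,1],[0,0,-20,0,0,0,1],[0,0,-20,0,0,0,1],[0,0,-20,0,0,0,1],[0,0,0,0,0,0,1],[0,0,0,0,0,0,1],[0,0,0,0,0,0,1]]'
python3 - <<'E'
from h import *
C={n:capture(n) for n in("wrist","side","scene")};s=sense();print(s["tcp_pos"],s["gripper_width"],s["wrist_force"])
for n in C: print(n,find_in(n,"white_cup_center"),find_in(n,"inner_door_handle")[:1])
W=C["wrist"]["color"];a=C["scene"]["color"][120:220,240:360]
cv2.imwrite("pics/p6.png",np.vstack([cv2.resize(W,(480,360)),cv2.resize(np.hstack([cv2.resize(a,(300,225)),cv2.resize(C["side"]["color"][110:260,150:350],(300,225))]),(480,180))]))
E
```

```text
time_s: 15.25
tcp_pos: [0.5227, 0.123, 0.2]
ee_rot: [[-0.989, -0.15, -0.002], [-0.15, 0.989, -0.001], [0.002, -0.0, -1.0]]
wrist_force: [0.4, 0.6, 0.7]
gripper_width: 0.717
[0.52297906 0.1231335  0.20026346] 0.8564871008208942 [ 0.27902954 -0.30168579 -0.47181254]
wrist [] [{'xy': [275.5, 265.6], 'p': 0.95}]
side [{'xy': [228.6, 212.8], 'p': 0.76}] [{'xy': [221.6, 175.2], 'p': 0.89}]
scene [{'xy': [283.9, 202.0], 'p': 0.94}, {'xy': [258.2, 305.8], 'p': 0.4}] [{'xy': [302.9, 168.2], 'p': 0.88}]
```

View pics/p6.png

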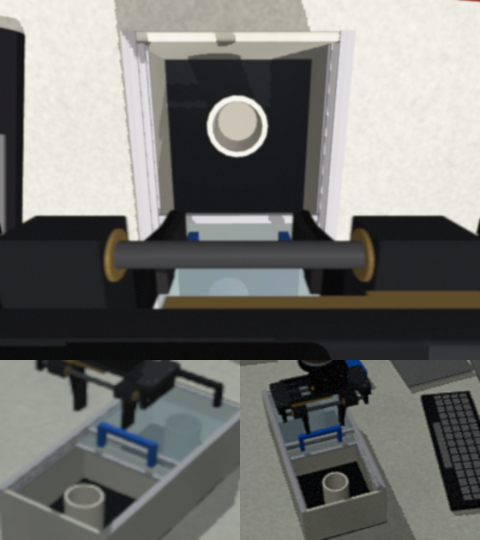

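```bash
python3 - <<'E'
from h import *
C={n:capture(n) for n in("wrist","side","scene")};s=sense();t=np.array(s["tcp_pos"]);R=np.array(s["ee_rot"])
g=cv2.cvtColor(C["wrist"]["color"],6);m=np.zeros_like(g);m[90:200,220:335]=g[90:200,220:335]
for th in(100,140,180):
    cs=max(cv2.findContours((m>th).astype(np.uint8),0,1)[0],key=len);e=cv2.fitEllipse(cs);print(th,e)
uv=e[0]
X=tri([ray(C["wrist"],uv),ray(C["side"],(230,212.5)),ray(C["scene"],(282,193.3))]);print(X)
for nm,P in (("tri",X[0]),("z.096",atz(C["wrist"],uv,.096))): print(nm,P,"tool mm",R.T@(P-t)*1000)
E
```

```text
100 ((277.29876708984375, 146.42709350585938), (70.8299789428711, 71.54972076416016), 177.2239227294922)
140 ((277.33929443359375, 146.44085693359375), (69.71615600585938, 70.71915435791016), 3.9498140811920166)
180 ((277.31768798828125, 146.43882751464844), (68.74583435058594, 69.57472229003906), 178.41517639160156)
(array([0.53160525, 0.07561398, 0.09803765]), [np.float64(0.0009025304308315205), np.float64(0.005430987075722872), np.float64(0.004812017565028786)])
tri [0.53160525 0.07561398 0.09803765] tool mm [ -1.14246258 -48.36480245 102.92185289]
z.096 [0.5309408  0.07641735 0.096     ] tool mm [ -0.6056679  -47.47107288 104.95950725]
```

```bash
python3 -m creep '[[-0.6,-24,0,0,0,0,1],[0,-23.5,0,0,0,0,1],[0,0,0,0,0,0,1],[0,0,35,0,0,0,1],[0,0,35,0,0,0,1],[0,0,30,0,0,0,1],[0,0,25,0,0,0,1],[0,0,15,0,0,0,1],[0,0,5,0,0,0,1],[0,0,0,0,0,0,1]]'
python3 - <<'E'
from h import *
C={n:capture(n) for n in("wrist","side","scene")};s=sense();print(s["tcp_pos"],s["gripper_width"],s["wrist_force"])
a=C["scene"]["color"][130:250,220:380];b=C["side"]["color"][130:280,150:350]
A=cv2.convertScaleAbs(np.hstack([cv2.resize(a,(400,300),interpolation=2),cv2.resize(b,(400,300),interpolation=2)]),alpha=1.8)
cv2.imwrite("pics/p7.png",np.vstack([A,np.hstack([cv2.resize(C["wrist"]["color"],(400,300)),np.zeros((300,400,3),np.uint8)])]))
E
```

```text
time_s: 17.1
tcp_pos: [0.5314, 0.0766, 0.0563]
ee_rot: [[-0.989, -0.15, 0.001], [-0.15, 0.989, 0.0], [-0.001, 0.0, -1.0]]
wrist_force: [0.4, -0.4, 0.4]
gripper_width: 1.003
[0.53163915 0.07666276 0.0569102 ] 0.9976526890144586 [-0.04868362 -0.04220091 -0.25188283]
```

View pics/p7.png

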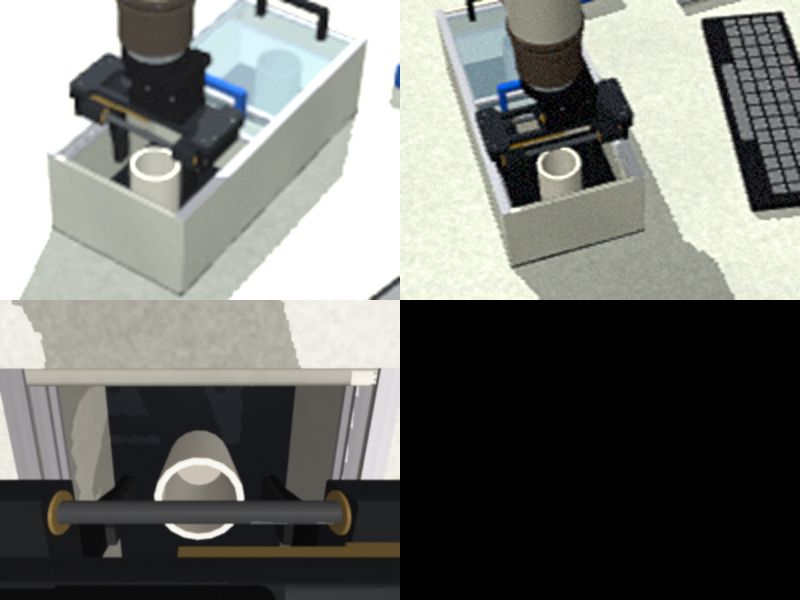

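```bash
python3 -m creep '[[0,0,2,0,0,0,1],[0,0,2,0,0,0,1],[0,0,2,0,0,0,1],[0,0,2,0,0,0,1],[0,0,2,0,0,0,1],[0,0,0,0,0,0,1],[0,0,0,0,0,0,1],[0,0,0,0,0,0,1],[0,0,0,0,0,0,1],[0,0,0,0,0,0,1]]'
```

```text
time_s: 18.5
tcp_pos: [0.531, 0.0764, 0.046]
ee_rot: [[-0.989, -0.15, 0.0], [-0.15, 0.989, 0.0], [-0.0, 0.0, -1.0]]
wrist_force: [1.0, -0.1, -0.5]
gripper_width: 1.003
```

```bash
python3 -m creep '[[0,0,2,0,0,0,1],[0,0,2,0,0,0,1],[0,0,2,0,0,0,1],[0,0,0,0,0,0,1],[0,0,0,0,0,0,0.3],[0,0,0,0,0,0,0.3],[0,0,0,0,0,0,0.3],[0,0,0,0,0,0,0.3],[0,0,0,0,0,0,0.3],[0,0,0,0,0,0,0.3]]'
```

```text
time_s: 19.75
tcp_pos: [0.5312, 0.0765, 0.04]
ee_rot: [[-0.989, -0.15, 0.001], [-0.15, 0.989, 0.0], [-0.001, 0.0, -1.0]]
wrist_force: [0.9, 0.3, 0.2]
gripper_width: 0.66
```

```bash
python3 -m creep '[[0,0,0,0,0,0,0.3],[0,0,0,0,0,0,0.3],[0,0,-1,0,0,0,0.3],[0,0,-2,0,0,0,0.3],[0,0,-4,0,0,0,0.3],[0,0,-6,0,0,0,0.3],[0,0,-8,0,0,0,0.3],[0,0,-10,0,0,0,0.3],[0,0,-10,0,0,0,0.3],[0,0,-5,0,0,0,0.3]]'
python3 - <<'E'
from h import *
C={n:capture(n) for n in("wrist","side","scene")};s=sense();print(s["tcp_pos"],s["gripper_width"],s["wrist_force"])
for n in C: print(n,find_in(n,"white_cup_center")[:1])
E
```

```text
time_s: 21.0
tcp_pos: [0.5314, 0.0765, 0.087]
ee_rot: [[-0.989, -0.15, 0.001], [-0.15, 0.989, 0.001], [-0.002, 0.0, -1.0]]
wrist_force: [-0.0, -0.1, -2.3]
gripper_width: 0.658
[0.53099527 0.07641771 0.08623101] 0.6592837603966136 [-0.56712119 -0.42100921 -3.79303096]
wrist [{'xy': [279.4, 261.8], 'p': 0.98}]
side [{'xy': [231.5, 208.0], 'p': 0.93}]
scene [{'xy': [277.3, 197.9], 'p': 0.67}]
```

```bash
python3 -m creep '[[0,0,-10,0,0,0,0.3],[0,0,-15,0,0,0,0.3],[0,0,-20,0,0,0,0.3],[0,0,-20,0,0,0,0.3],[0,0,-20,0,0,0,0.3],[0,0,-15,0,0,0,0.3],[0,0,-10,0,0,0,0.3],[0,0,0,0,0,0,0.3],[2.1,-15,0,0,0,0,0.3],[3.5,-25,0,0,0,0,0.3]]'; python3 -m creep '[[5,-36,0,0,0,0,0.3],[6.3,-45,0,0,0,0,0.3],[6.3,-45,0,0,0,0,0.3],[6.3,-45,0,0,0,0,0.3],[6.3,-45,0,0,0,0,0.3],[6.3,-45,0,0,0,0,0.3],[6.3,-45,0,0,0,0,0.3],[5,-36,0,0,0,0,0.3],[3.5,-25,0,0,0,0,0.3],[2.2,-15,0,0,0,0,0.3]]'; python3 -m creep '[[0.6,-4.5,0,0,0,0,0.3],[0,0,0,0,0,0,0.3],[0,0,0,0,0,0,0.3],[0,0,0,0,0,0,0.3],[0,0,0,0,0,0,0.3],[0,0,0,0,0,0,0.3],[0,0,0,0,0,0,0.3],[0,0,0,0,0,0,0.3],[0,0,0,0,0,0,0.3],[0,0,0,0,0,0,0.3]]'
python3 - <<'E'
from h import *
C={n:capture(n) for n in("wrist","side","scene")};s=sense();print(s["tcp_pos"],s["gripper_width"],s["wrist_force"])
for n in C: print(n,find_in(n,"white_cup_center")[:1],find_in(n,"plate_center")[:1])
a=C["scene"]["color"][190:355,80:300];b=C["side"]["color"][250:415,160:380]
A=cv2.convertScaleAbs(np.hstack([cv2.resize(a,(400,300),interpolation=2),cv2.resize(b,(400,300),interpolation=2)]),alpha=1.8)
cv2.imwrite("pics/p8.png",np.vstack([A,np.hstack([cv2.resize(C["wrist"]["color"],(400,300)),cv2.resize(C["scene"]["color"],(400,300))])]))
E
```

```text
time_s: 22.55
tcp_pos: [0.5308, 0.0352, 0.195]
ee_rot: [[-0.989, -0.151, -0.002], [-0.151, 0.989, -0.001], [0.002, -0.0, -1.0]]
wrist_force: [-0.2, -0.5, -1.7]
gripper_width: 0.664
time_s: 23.8
tcp_pos: [0.5344, -0.3514, 0.1945]
ee_rot: [[-0.989, -0.148, -0.002], [-0.148, 0.989, 0.001], [0.002, 0.001, -1.0]]
wrist_force: [-0.4, 0.5, -2.3]
gripper_width: 0.66
time_s: 25.05
tcp_pos: [0.5357, -0.3543, 0.1959]
ee_rot: [[-0.989, -0.15, -0.0], [-0.15, 0.989, 0.0], [0.0, 0.0, -1.0]]
wrist_force: [-0.2, 0.5, -2.9]
gripper_width: 0.66
[ 0.53574226 -0.35428644  0.19593447] 0.6587641204688267 [ 0.70971472 -0.76625463 -2.1494319 ]
wrist [{'xy': [278.5, 260.0], 'p': 0.58}] [{'xy': [277.2, 162.3], 'p': 0.96}]
side [{'xy': [259.7, 346.5], 'p': 0.76}] [{'xy': [261.4, 377.3], 'p': 0.97}]
scene [{'xy': [147.8, 259.1], 'p': 0.69}] [{'xy': [164.6, 287.8], 'p': 0.56}]
```

View pics/p8.png

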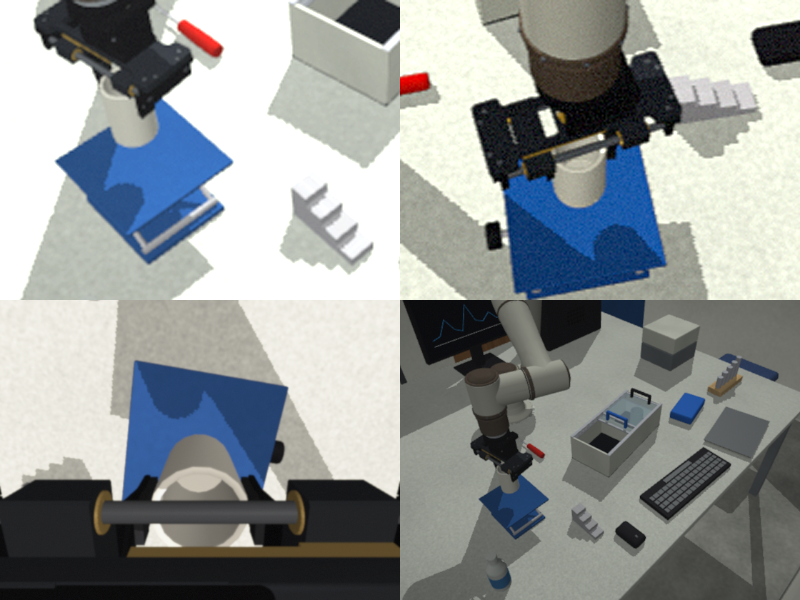

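```bash
python3 -m creep '[[0,0,10,0,0,0,0.3],[0,0,15,0,0,0,0.3],[0,0,15,0,0,0,0.3],[0,0,10,0,0,0,0.3],[0,0,6,0,0,0,0.3],[0,0,2,0,0,0,0.3],[0,0,0,0,0,0,0.3],[0,0,0,0,0,0,0.3],[0,0,1,0,0,0,0.3],[0,0,1,0,0,0,0.3]]'; python3 -m creep '[[0,0,1,0,0,0,0.3],[0,0,0,0,0,0,0.3],[0,0,0,0,0,0,0.3],[0,0,0,0,0,0,0.3],[0,0,0,0,0,0,0.3],[0,0,0,0,0,0,0.3],[0,0,0,0,0,0,0.3],[0,0,0,0,0,0,0.3],[0,0,0,0,0,0,0.3],[0,0,0,0,0,0,0.3]]'
```

```text
time_s: 26.75
tcp_pos: [0.5358, -0.3543, 0.1361]
ee_rot: [[-0.989, -0.15, 0.0], [-0.15, 0.989, -0.0], [-0.0, -0.0, -1.0]]
wrist_force: [0.6, -0.4, -2.3]
gripper_width: 0.66
time_s: 28.0
tcp_pos: [0.5357, -0.3543, 0.1349]
ee_rot: [[-0.989, -0.15, -0.0], [-0.15, 0.989, -0.0], [0.0, -0.0, -1.0]]
wrist_force: [-0.2, -1.0, -1.8]
gripper_width: 0.664
```

```bash
python3 -m creep '[[0,0,0.5,0,0,0,0.3],[0,0,0.5,0,0,0,0.3],[0,0,0.5,0,0,0,0.3],[0,0,0.5,0,0,0,0.3],[0,0,0,0,0,0,0.3],[0,0,0,0,0,0,0.3],[0,0,0,0,0,0,0.3],[0,0,0,0,0,0,0.3],[0,0,0,0,0,0,0.3],[0,0,0,0,0,0,0.3]]'
```

```text
time_s: 29.25
tcp_pos: [0.5359, -0.3545, 0.134]
ee_rot: [[-0.989, -0.15, 0.001], [-0.15, 0.989, -0.001], [-0.001, -0.001, -1.0]]
wrist_force: [-1.8, 1.8, 5.8]
gripper_width: 0.659
```

Contact at the expected height (force +5.8 N). Release and retreat upward.

```bash
python3 -m creep '[[0,0,-0.5,0,0,0,0.7],[0,0,0,0,0,0,0.8],[0,0,0,0,0,0,1],[0,0,0,0,0,0,1],[0,0,0,0,0,0,1],[0,0,0,0,0,0,1],[0,0,-5,0,0,0,1],[0,0,-10,0,0,0,1],[0,0,-15,0,0,0,1],[0,0,-20,0,0,0,1]]'; python3 -m creep '[[0,0,-30,0,0,0,1],[0,0,-30,0,0,0,1],[0,0,-30,0,0,0,1],[0,0,-20,0,0,0,1],[0,0,0,0,0,0,1],[0,0,0,0,0,0,1],[0,0,0,0,0,0,1],[0,0,0,0,0,0,1],[0,0,0,0,0,0,1],[0,0,0,0,0,0,1]]'
python3 - <<'E'
from h import *
C={n:capture(n) for n in("wrist","side","scene")};s=sense();print(s["tcp_pos"],s["gripper_width"],s["wrist_force"])
for n in C: print(n,find_in(n,"white_cup_center")[:1],find_in(n,"plate_center")[:1],find_in(n,"inner_door_handle")[:1])
rs=[ray(C[n],find_in(n,"white_cup_center")[0]["xy"]) for n in("scene","side") if find_in(n,"white_cup_center")]
if len(rs)>1: print(tri(rs))
a=C["scene"]["color"][120:340,80:373];b=C["side"]["color"][100:415,140:400]
A=cv2.convertScaleAbs(np.hstack([cv2.resize(a,(400,300),interpolation=2),cv2.resize(C["wrist"]["color"],(400,300))]),alpha=1.6)
cv2.imwrite("pics/p9.png",np.vstack([A,np.hstack([cv2.resize(b,(248,300)),np.zeros((300,552,3),np.uint8)])]))
E
```

```text
time_s: 30.5
tcp_pos: [0.5358, -0.3543, 0.1848]
ee_rot: [[-0.989, -0.15, 0.0], [-0.15, 0.989, -0.0], [-0.0, -0.0, -1.0]]
wrist_force: [-0.7, -0.6, 0.4]
gripper_width: 1.001
time_s: 31.75
tcp_pos: [0.5357, -0.3543, 0.2933]
ee_rot: [[-0.989, -0.15, -0.0], [-0.15, 0.989, 0.0], [0.0, 0.0, -1.0]]
wrist_force: [0.2, 0.4, -0.5]
gripper_width: 1.002
[ 0.5357419  -0.35430029  0.29344586] 0.9956831065023372 [ 0.11299827  0.01400899 -0.64137263]
wrist [{'xy': [278.4, 196.4], 'p': 0.78}] [{'xy': [281.9, 155.9], 'p': 0.57}] []
side [{'xy': [258.1, 352.2], 'p': 0.97}] [{'xy': [256.7, 374.8], 'p': 0.96}] [{'xy': [205.4, 180.2], 'p': 0.66}]
scene [{'xy': [152.8, 270.8], 'p': 0.6}] [{'xy': [167.0, 293.8], 'p': 0.64}] [{'xy': [303.7, 169.1], 'p': 0.96}]
(array([ 0.53641855, -0.35685028,  0.14082893]), [np.float64(0.007254686884520396), np.float64(0.00725468688452031)])
```

View pics/p9.png

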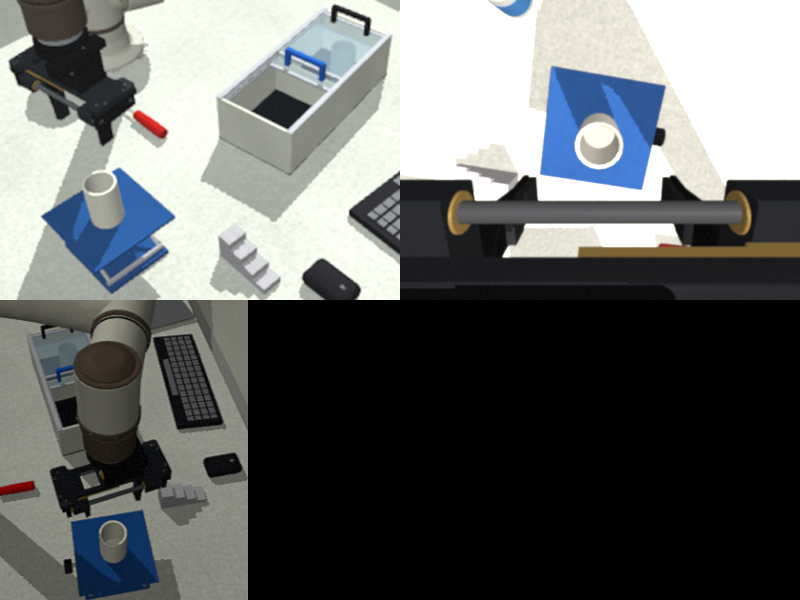

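```bash
python3 -c "from station import finish_job; print(finish_job())"
```

```text
the job is handed in; nothing more can be done
None
```

I slid the inner door to its end stop and set the white cup on the lab jack's blue plate. I handed the job in at about 32 s. `finish_job()` gives no verdict, so the result rests on my own checks.

**Final checks:**
- **Cup:** it stands upright, released, at about (0.536, -0.357). I measured the plate centre at (0.536, -0.354). The two camera rays to the cup missed each other by about 14 mm, but the wrist view also shows it near the middle.
- **Inner door:** when I pushed it to the end, the force rose to about 20 N with almost no further movement, so it reached the stop. The last picture shows it still open.
- **Outer door, grey cup and step block:** they look unmoved in the last picture. I did not measure them.
- **Robot:** it is clear of everything, and the wrist force reads near zero.

**What went wrong or disagreed:**
- **Door pushes:** the first push missed the bar. The second only dragged the door about 45 mm, with the fingertips rubbing on top of the bar. The third, about 20 mm lower, worked.
- **Fingertip height:** the pictures and the contact put the shut fingertips about 20 mm above the reported TCP. I allowed for that in the later door push and the cup grasp. The cause is unknown.

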